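# Add a slotted mass to the force gauge's carrier and turn it to lock

## Task

Add the loose large slotted mass to the two already on the force gauge's weight carrier: slide it sideways onto the flat stem, lower it until it is nested fully home on the mass beneath, and turn it a quarter turn so that its slot faces the side away from the slot of the mass beneath. Work gently and by feel: the gauge and what it carries must never be pushed with more than its full scale of 15 N. Leave the small mass, the bottle and the flask where they stand.

Things in the scene. Friction and masses are not known exactly. Their poses are not given: they have to be found in the camera images.
- gauge: Dial force gauge on a stand, fixed to the bench: base 120 x 110 x 14 mm, grey body 44 x 66 mm up to 116 mm high, round dial on its +x face. Origin: centre of the base's underside; x out of the dial, z up. A steel carrier (plate, stem, knob) stands on its plunger with two masses like the loose one: the lower one's slot faces -y, the upper one's +y. So the loose one's slot must end facing -y.
- plate (a point): Point on the gauge's own axis at the underside of the carrier's plate (58 mm across, 5 mm thick), 132 mm above the bench. The plunger yields downward 1 mm per 1.5 N, about 8 mm to its stop. The carrier with stem and masses is clamped to the plunger by eye through an oversize hole: it stands up to 5 mm off this axis along each of the gauge's x and y, square to them, and does not yield sideways.
- seat (a point): Point on the gauge's own axis, level with the flat top of the upper mass on the carrier, 163 mm above the bench before the new mass is added (that mass's boss stands 2.5 mm higher). Axes as the gauge's. It is fixed to the gauge and does not show how far off centre the carrier is clamped: the true stem stands within 5 mm of it along each of x and y.
- knob (a point): Point on the gauge's own axis, level with the underside of the stem's round knob (24 mm across, 8 mm high), 193 mm above the bench. Fixed to the gauge, like seat. The upright stem below is a square-edged flat bar: 12 mm wide along the gauge's x, 6 mm thick along its y. A mass slides on below the knob and above the boss: 27.5 mm clear, of which the mass with its boss takes 15.5 mm.
- top_disc (a joint): How far the upper mass already on the carrier is turned: 0 when its slot faces the gauge's +y, positive anticlockwise seen from above, in rad, within 0.5 either way.
- disc_center (a point): Centre, half-way up its body, of the loose large steel mass to add: disc 52 mm in diameter, 13 mm thick, 0.2 kg, flat on the bench. On top a boss 24 mm across, 2.5 mm high; below a recess 27 mm across, 3 mm deep, that nests over the boss beneath. Bore 16.4 mm, open to the rim by a slot 9 mm wide, square-cornered: it passes the stem only edge-on (slot along the gauge's x); on the stem it can turn.
- disc_mouth (a point): Open end of the loose large mass's slot, at its rim: 26 mm from disc_center, half-way up. Both points have the mass's axes: x from the centre along the slot to its mouth, z up.
- small_center (a point): Centre of a small loose slotted mass, 38 mm in diameter and 11 mm thick, lying flat on the bench. Not to be used.
- bottle: Capped glass sample bottle, 48 mm in diameter, 113 mm tall; origin at the centre of its underside. To be left alone.
- flask: Stoppered glass volumetric flask, 62 mm across at the bulb, 175 mm tall; origin at the centre of its underside. To be left alone.
There are look-alikes about, which are no part of the job. What is shaped like the part that bears disc_center but pink or turquoise is not meant.

How it is judged:
By the outcome, as a careful person would: the job done as asked, in the order asked, and still so for the second after the job is handed in, with the robot touching nothing.
It also fails if it takes over 64 s, if anything falls off the work surface, if the arm or the gripper's body presses on something with over 40 N, if the wrist force passes 120 N, or if a joint passes its speed limit or range.

## Robot

A 6-joint arm with a two-finger parallel gripper is mounted at the origin on the work surface. World frame = base frame: x ahead of the robot, y to its left, z up, the work surface at z = 0. Lengths are in m, angles in rad, forces in N, time in s.
With the tool pointing down it reaches from about 0.375 to 0.9 m from the base axis. Payload 3.1 kg.
Tool frame: the origin (TCP) lies midway between the tips of the shut fingers; the grasp point (between the pads) lies 19 mm behind it; z points along the fingers, y is the line along which they close (so a half turn about z gives the same grasp; the last joint's range is limited). The gripper opens to 87 mm and grips with 3 to 60 N. Pads are 19 mm wide; open, the fingers measure 117 mm over their backs; the gripper's body (75 mm by 190 mm) begins 51 mm behind the grasp point.
Start: joints at [0.924, 0.527, 1.433, -0, 1.181, -0.178], TCP at [0.282, 0.558, 0.223] pointing down, gripper open.
Joint ranges: [-3.08, 3.08], [-0.75, 2.2], [0.22, 2.44], [-1.43, 4.57], [0, 2.65], [-2.85, 2.85]. Speed limits (rad/s): [2.79, 2.79, 3.14, 3.14, 3.14, 3.14].

## Interface

Orientations are given as a unit quaternion [x, y, z, w].
In Python, from rig import status, imaging, order gives the robot as it stands.
- The arm moves only by the tool arm_command, never from a script. Its argument "deltas" is one flat list of numbers, 5 for each row, row after row: the opening, from -1 (shut) to 1 (fully open), so that 0 is half open, then the shift along the tool's x, y, z in m, then the turn about the tool's z in rad. In form: [gripper, tx, ty, tz, roll, gripper, tx, ty, tz, roll, ...]. A call has 1 to 12 rows; each row shifts and turns the commanded pose from where the row before left it, along the tool's axes as they then stand; what a row does not reach is not made up. A row lasts 1/8 s, in which the tool goes at most 62.5 mm and 10.7 degrees, less where a joint would pass 70% of its speed; a pose out of reach is approached as far as the arm can. A call with a gripper value outside its range is refused whole. The fingers move at their own pace and stop on an object; "newtons" is the grip in N (left out, the last holds). Time passes only in rows, so rows that do not move let the fingers close. It gives the time, the measured TCP pose, the force, the opening and the grip force at its end, in the units of the state.
- status.get_obs(): the state, without advancing time (a new reading comes with each control period).
- imaging.camera(name): name is "scene" or "top" or "wrist"; returns (picture, depth): 384x512x3 uint8, red, green, blue; 384x512 float32, m along the optical axis (not along the pixel's ray), 0 where there is no reading.
- imaging.camera_params(name): a dict with "intrinsics" (3x3 intrinsics, pixels), "k1" (the pictures are not rectified: a ray, as slopes to the right and down, at radius r is drawn at 1 + k1 r^2 times it, then the intrinsics apply), "camera_from_world" (4x4, takes a point from world to camera coordinates). Camera axes: x right, y up, looking along -z (the intrinsics and any distortion apply to the point x, -y, -z); pixel columns grow to the right and rows downward; lengths in m; the calibration is good to about 2 mm. A picture is of the moment at which its call begins: read the wrist's pose just before it. camera_params takes no time and is no camera call; for the wrist camera it gives the pose at the moment of the call.
- order.hand_in(): hands the job in; it is judged then, once.
The state is a dict: "time": time; "q": joint angles; "joint_velocities": joint speeds; "joint_torque": joint torques, N m; "position": TCP position; "tool_rot": TCP orientation; "ft_force": force on the tool from outside, world axes, zero at the start; "moment": the same for the moment, N m; "grip_width": finger opening in m; "grip_force": force on a finger pad.
Only numpy, scipy, OpenCV 4.12 (cv2) and the standard library are available. Lean on these libraries where they do the work, as an engineer would, in place of code of your own. Each camera call takes 0.05 s, during which the arm holds its last target. There are 200 camera calls.

## Working session

There is one attempt and no reset: what is moved stays moved. The work goes in short steps, Python scripts to look and compute and a tool call to move; the robot and the scene stay as the last step left them, time stands still between calls to the robot, and variables do not carry over. Pictures are saved under pics/ and viewed, at most 10 in all, crops included, and the job is handed in when it is done.

Besides the shell and the picture viewer there is one more tool, called after ">>>" as name(argument=value, ...) on one line, values as JSON. arm_command: Moves the arm, as the interface text tells. Its arguments: {"type":"object","properties":{"deltas":{"type":"array"},"newtons":{"type":"number"}},"required":["deltas"]}

```bash
mkdir -p pics; ls; cat > h.py <<'E'
import numpy as np, cv2
from rig import status, imaging, order
def cam(n):
    p=imaging.camera_params(n); a,d=imaging.camera(n); return a,d,p
def ray(p,u,v):
    K=np.array(p["intrinsics"]);T=np.array(p["camera_from_world"]);k=p["k1"]
    D=np.array([(u-K[0,2])/K[0,0],(v-K[1,2])/K[1,1]]);s=D.copy()
    for _ in range(30): s=D/(1+k*(s@s))
    R=T[:3,:3]; return -R.T@T[:3,3], R.T@np.array([s[0],-s[1],-1.])
def onz(p,u,v,z):
    o,d=ray(p,u,v); return o+d*(z-o[2])/d[2]
def dep(p,u,v,d):
    o,r=ray(p,u,v); return o+r*d
def proj(p,X):
    K=np.array(p["intrinsics"]);T=np.array(p["camera_from_world"])
    c=T[:3,:3]@np.array(X)+T[:3,3]; s=np.array([c[0],-c[1]])/-c[2]; s=s*(1+p["k1"]*(s@s))
    return K[0,0]*s[0]+K[0,2],K[1,1]*s[1]+K[1,2]
def save(n,a,crop=None,f=1):
    if crop: a=a[crop[1]:crop[3],crop[0]:crop[2]]
    cv2.imwrite("pics/"+n,cv2.resize(a[:,:,::-1],None,fx=f,fy=f,interpolation=cv2.INTER_CUBIC))
E
python3 - <<'E'
from h import *
s=status.get_obs();print({k:np.round(v,3).tolist() for k,v in s.items()})
a=[]
for n in("scene","top"):
    i,d,p=cam(n);np.savez("pics/"+n,i=i,d=d);a.append(i);print(n,p)
save("a_top.png",a[1],None,1.5);save("a_scene.png",a[0],None,1.5)
E
```

```text
pics
{'time': 0.0, 'q': [0.924, 0.528, 1.434, -0.0, 1.181, -0.178], 'joint_velocities': [0.001, 0.001, -0.001, -0.001, 0.001, 0.0], 'joint_torque': [-0.0, -44.004, -17.66, 0.063, 0.058, -0.0], 'position': [0.281, 0.557, 0.222], 'tool_rot': [0.232, 0.973, -0.001, -0.0], 'ft_force': [0.22, -0.171, -0.417], 'moment': [-0.054, 0.022, -0.018], 'grip_force': 0.0, 'grip_width': 0.087}
scene {'intrinsics': array([[378.91627026,   0.        , 255.40287857],
       [  0.        , 378.91627026, 189.96134033],
       [  0.        ,   0.        ,   1.        ]]), 'k1': 0.006118549358986371, 'camera_from_world': array([[ 0.88543913,  0.46452281, -0.01470021, -0.48612824],
       [-0.25210506,  0.50663535,  0.82447781,  0.02979118],
       [ 0.3904364 , -0.72631892,  0.56570332, -1.21341147],
       [ 0.        ,  0.        ,  0.        ,  1.        ]])}
top {'intrinsics': array([[444.6346921 ,   0.        , 256.06010225],
       [  0.        , 444.6346921 , 190.37759708],
       [  0.        ,   0.        ,   1.        ]]), 'k1': -0.1022523177426781, 'camera_from_world': array([[ 0.00458403, -0.99984403, -0.01705591,  0.0030151 ],
       [ 0.99856083,  0.00366543,  0.0535054 , -0.55280489],
       [-0.05343453, -0.01727664,  0.99842189, -1.29236856],
       [ 0.        ,  0.        ,  0.        ,  1.        ]])}
```

View pics/a_top.png

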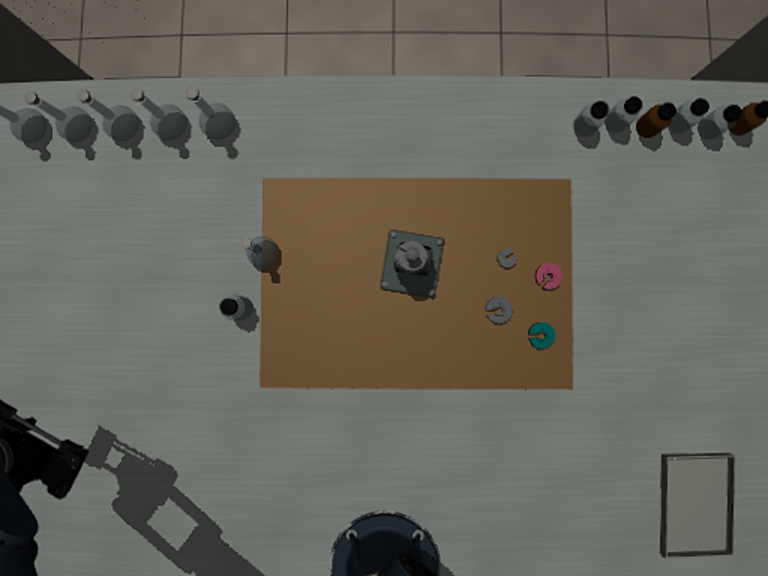

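View pics/a_scene.png

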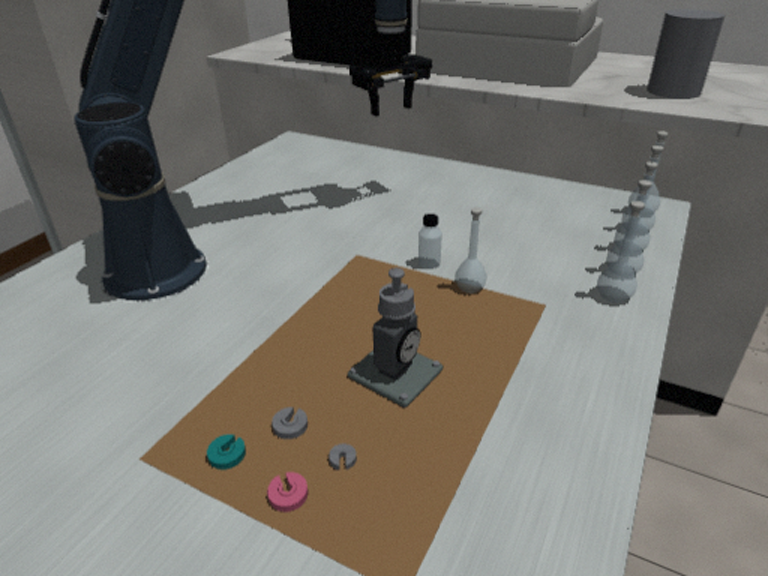

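Top view (full-res px): grey large mass with its slot at about (333,207), small grey mass (338,173), pink look-alike (365,185), turquoise look-alike (361,224), gauge (275,175), flask (176,169), bottle (154,205). These could be mistaken for the target: the small mass, the pink one and the turquoise one. I choose the grey mass at (333,207).

```bash
python3 - <<'E'
from h import *
z=np.load("pics/top.npz");i=z["i"];d=z["d"];p=imaging.camera_params("top")
save("crop1.png",i,(240,140,390,250),5)
hsv=cv2.cvtColor(i,cv2.COLOR_RGB2HSV)
for nm,(u0,v0,u1,v1) in {"big":(318,192,350,222),"small":(326,162,350,184)}.items():
    m=np.zeros(i.shape[:2],np.uint8);m[v0:v1,u0:u1]=((hsv[...,1]<60)&(hsv[...,2]>60))[v0:v1,u0:u1]
    c=max(cv2.findContours(m,0,1)[0],key=cv2.contourArea)
    (u,v),r=cv2.minEnclosingCircle(c);M=cv2.moments(c);g=(M["m10"]/M["m00"],M["m01"]/M["m00"])
    C=onz(p,u,v,.013);E=onz(p,u+r,v,.013);G=onz(p,*g,.013)
    print(nm,u,v,r,"C",C.round(4),"diam",2*np.linalg.norm(E-C),"slotdir",np.degrees(np.arctan2(*(C-G)[1::-1])),"depth z",dep(p,u+8,v,d[int(v),int(u+8)]).round(3))
# base
m=np.zeros(i.shape[:2],np.uint8);m[145:205,245:305]=(hsv[...,1]<80)[145:205,245:305]
c=max(cv2.findContours(m,0,1)[0],key=cv2.contourArea);q=cv2.boxPoints(cv2.minAreaRect(c))
Q=np.array([onz(p,*t,.014) for t in q]);print(Q.round(4),Q.mean(0).round(4),[(np.linalg.norm(Q[k]-Q[k-1]).round(4),np.degrees(np.arctan2(*(Q[k]-Q[k-1])[1::-1])).round(1)) for k in range(4)])
pw=imaging.camera_params("wrist");s=status.get_obs();T=np.array(pw["camera_from_world"]);print(pw["intrinsics"][0,0],pw["k1"]);c=-T[:3,:3].T@T[:3,3]
from scipy.spatial.transform import Rotation as R
r=R.from_quat(s["tool_rot"]);print("cam in tool",r.inv().apply(c-s["position"]),"R",(r.inv().as_matrix()@T[:3,:3].T).round(3));print(r.as_matrix().round(3))
E
```

```text
big 332.27227783203125 206.16336059570312 8.918977737426758 C [ 0.5072 -0.2189  0.013 ] diam 0.05264152939858544 slotdir 100.70037316330313 depth z [ 0.507 -0.242  0.015]
small 337.8333435058594 171.5 6.3465681076049805 C [ 0.6096 -0.2359  0.013 ] diam 0.037648152503826186 slotdir -56.881924926124135 depth z [ 0.611 -0.262 -0.002]
[[ 0.5476  0.0148  0.014 ]
 [ 0.6653 -0.0041  0.014 ]
 [ 0.6476 -0.1115  0.014 ]
 [ 0.5302 -0.092   0.014 ]] [ 0.5977 -0.0482  0.014 ] [(np.float64(0.1082), np.float64(80.7)), (np.float64(0.1192), np.float64(-9.2)), (np.float64(0.1088), np.float64(-99.4)), (np.float64(0.119), np.float64(170.6))]
280.61341833990645 -0.027332198411903805
cam in tool [ 0.07830159  0.00066551 -0.16216629] R [[ 0.     0.958  0.287]
 [ 1.    -0.    -0.   ]
 [-0.     0.287 -0.958]]
[[-0.893  0.451 -0.001]
 [ 0.451  0.893 -0.002]
 [ 0.    -0.002 -1.   ]]
```

View pics/crop1.png

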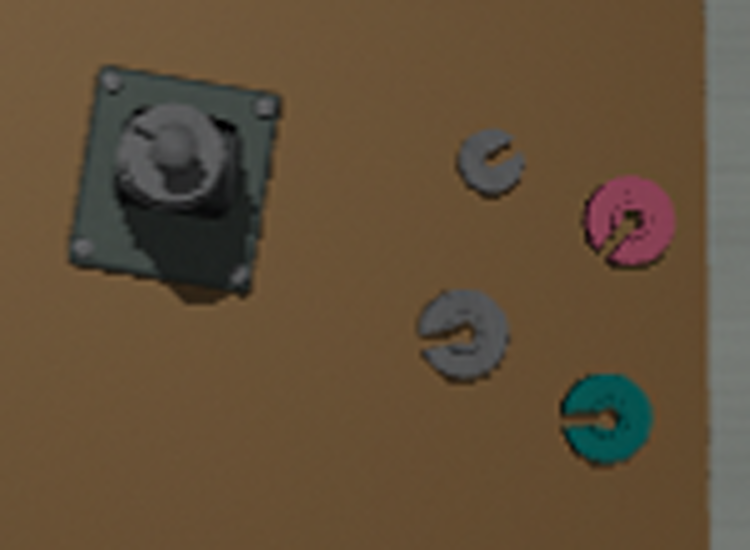

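The crop confirms it. The grey large mass is at crop (463,335), about 52.6 mm across, with its slot to the left (world about 100°). The gauge yaw is about -9.3°, and the upper mass's slot shows at crop (145,130). I'm moving above the mass.

>>> arm_command(deltas=[1,-0.0394,-0.0422,0,0,1,-0.0394,-0.0422,0,0,1,-0.0394,-0.0422,0,0,1,-0.0394,-0.0422,0,0,1,-0.0394,-0.0422,0,0,1,-0.0394,-0.0422,0,0,1,-0.0394,-0.0422,0,0,1,-0.0394,-0.0422,0,0,1,-0.0394,-0.0422,0,0,1,-0.0394,-0.0422,0,0,1,-0.0394,-0.0422,0,0,1,-0.0394,-0.0422,0,0])

```text
time: 1.6
position: [0.4755, -0.1092, 0.2224]
tool_rot: [0.232, 0.973, 0.0, -0.0]
ft_force: [0.9, -0.4, -0.2]
grip_width: 0.087
grip_force: 0.0
```

>>> arm_command(deltas=[1,-0.0394,-0.0422,0,0,1,-0.0394,-0.0422,0,0,1,0,0,0,0.18,1,0,0,0,0.18,1,0,0,0,0.18,1,0,0,0,0.18,1,0,0,0,0.18,1,0,0,0,0.18,1,0,0,0,0.18,1,0,0,0,0.18,1,0,0,0,0.18,1,0,0,0,0.18])

```text
time: 3.1
position: [0.5074, -0.218, 0.2221]
tool_rot: [0.907, 0.42, -0.0, -0.0]
ft_force: [-0.3, -0.3, 0.1]
grip_width: 0.0869
grip_force: 0.0
```

>>> arm_command(deltas=[1,0,0,0.01,0.18,1,0,0,0.01,0.18,1,0,0,0.01,0.18,1,0,0,0.01,0.18,1,0,0,0.01,0.18,1,0,0,0.01,0.18,1,0,0,0.01,0.18,1,0,0,0.01,0.18,1,0,0,0.01,0.18,1,0,0,0.01,0.18,1,0,0,0.01,0.18,1,0,0,0,0.27])

```text
time: 4.6
position: [0.5069, -0.2176, 0.1113]
tool_rot: [0.796, -0.605, -0.001, 0.0]
ft_force: [0.2, 0.6, -0.4]
grip_width: 0.0869
grip_force: 0.0
```

```bash
cat > w.py <<'E'
from h import *
from scipy.spatial.transform import Rotation as R
def state(pr=True):
    s=status.get_obs();M=R.from_quat(s["tool_rot"]).as_matrix();phi=np.degrees(np.arctan2(M[1,0],M[0,0]))
    if pr: print("t",round(s["time"],2),"pos",np.round(s["position"],4),"phi",phi.round(2),"zax",M[:,2].round(4),"F",np.round(s["ft_force"],2),"M",np.round(s["moment"],3),"w",round(s["grip_width"],4),"gf",round(s["grip_force"],1),"q6",round(s["q"][5],2))
    return s,M,phi
E
python3 - <<'E'
from w import *
s,M,phi=state();i,d,p=cam("wrist");np.savez("pics/w1",i=i,d=d)
hsv=cv2.cvtColor(i,cv2.COLOR_RGB2HSV)
u,v=proj(p,(.5072,-.2189,.013));print("expected px",u,v)
m=((hsv[...,1]<60)&(hsv[...,2]>60)).astype(np.uint8)
for c in cv2.findContours(m,0,1)[0]:
    if cv2.contourArea(c)<1500: continue
    (u,v),r=cv2.minEnclosingCircle(c);C=onz(p,u,v,.013);W=np.array([onz(p,*t[0],.013) for t in c])
    print(u,v,r,C.round(4),cv2.contourArea(c))
save("w1.png",i,None,1.2)
E
```

```text
t 4.6 pos [ 0.5069 -0.2176  0.1113] phi -74.48 zax [-0.0024  0.0016 -1.    ] F [ 0.16  0.63 -0.36] M [ 0.061  0.126 -0.029] w 0.0869 gf 0.0 q6 2.26
expected px 256.0530091025345 193.04812512978785
256.85223388671875 188.6885528564453 27.268823623657227 [ 0.5076 -0.2233  0.013 ] 1895.0
360.5 120.5 192.796630859375 [ 0.4346 -0.3101  0.013 ] 26803.5
```

View pics/w1.png

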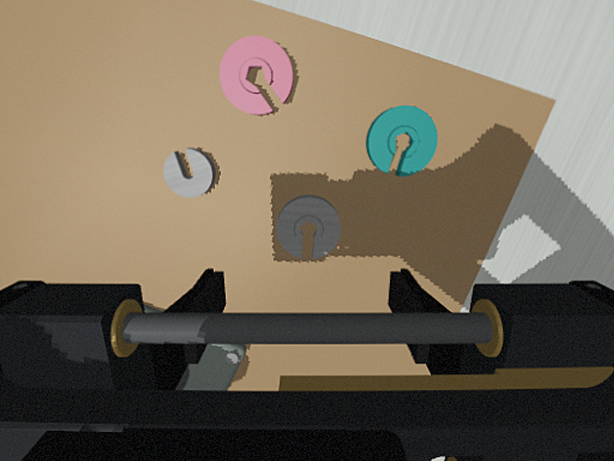

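The picture shows the target mass in shadow at (258,190), native px, with its slot pointing down the image toward the gripper. The small, pink and turquoise masses are elsewhere. I'll refine its centre and slot direction.

```bash
python3 - <<'E'
from w import *
s,M,phi=state(False);p=imaging.camera_params("wrist");i=np.load("pics/w1.npz")["i"]
hsv=cv2.cvtColor(i,cv2.COLOR_RGB2HSV)
print(hsv[190,230:290:4,1].tolist(),hsv[175,230:290:4,1].tolist(),hsv[205,250:264].tolist())
m=np.zeros(i.shape[:2],np.uint8);m[155:222,222:292]=(hsv[...,1]<75)[155:222,222:292]
c=max(cv2.findContours(m,0,1)[0],key=cv2.contourArea);(u,v),r=cv2.minEnclosingCircle(c);e=cv2.fitEllipse(cv2.convexHull(c));print(u,v,r,e)
for a,b in((u,v),e[0]): print(onz(p,a,b,.013).round(4))
C=onz(p,*e[0],.013);P=[]
for y in range(int(v)+8,int(v)+22,2):
    x=[k for k in range(int(u)-14,int(u)+15) if m[y,k]==0];P.append(onz(p,np.mean(x),y,.013)[:2]);print(y,x[0],x[-1])
l=cv2.fitLine(np.float32(P),cv2.DIST_L2,0,.01,.01).ravel();print("slot",np.degrees(np.arctan2(l[1],l[0])), np.array(P).round(4).tolist())
E
```

```text
[36, 5, 8, 8, 5, 83, 96, 97, 98, 6, 3, 5, 3, 8, 101] [97, 66, 3, 3, 8, 5, 5, 8, 5, 5, 0, 5, 8, 95, 96] [[120, 8, 98], [135, 11, 96], [16, 105, 104], [16, 105, 107], [17, 99, 108], [18, 97, 108], [16, 98, 104], [18, 100, 105], [15, 97, 105], [18, 113, 104], [17, 88, 98], [113, 11, 89], [150, 3, 97], [30, 3, 94]]
256.73028564453125 188.76132202148438 27.378435134887695 ((256.8016662597656, 188.9002227783203), (53.74916458129883, 54.379356384277344), 6.070230484008789)
[ 0.508  -0.2234  0.013 ]
[ 0.5079 -0.2232  0.013 ]
196 253 260
198 253 260
200 253 260
202 252 260
204 252 260
206 252 260
208 252 259
slot -79.00627 [[0.5063, -0.2162], [0.5057, -0.2143], [0.5052, -0.2123], [0.5051, -0.2102], [0.5046, -0.2082], [0.504, -0.2062], [0.5039, -0.204]]
```

>>> arm_command(deltas=[1,0,0,0,0.08,1,0.0056,0,0.02,0,1,0,0,0.03,0,1,0,0,0.03,0,1,0,0,0.02,0,1,0,0,0.008,0,1,0,0,0,0])

```text
time: 5.52
position: [0.5087, -0.2236, 0.0043]
tool_rot: [0.774, -0.634, -0.0, 0.0]
ft_force: [-0.1, -0.2, 0.6]
grip_width: 0.0873
grip_force: 0.0
```

```bash
python3 - <<'E'
from w import *
state()
E
```

```text
t 5.53 pos [ 0.5087 -0.2236  0.0043] phi -78.65 zax [-6.e-04  4.e-04 -1.e+00] F [-0.1  -0.17  0.64] M [0.119 0.135 0.011] w 0.0873 gf 0.0 q6 2.33
```

>>> arm_command(deltas=[-1,0,0,0.0015,0,-1,0,0,0,0,-1,0,0,0,0,-1,0,0,0,0,-1,0,0,0,0,-1,0,0,0,0], newtons=30)

```text
time: 6.28
position: [0.5086, -0.2237, 0.0033]
tool_rot: [0.773, -0.634, -0.0, 0.0]
ft_force: [-1.2, 0.5, 3.7]
grip_width: 0.0508
grip_force: 30.1
```

>>> arm_command(deltas=[-1,0,0,-0.02,0,-1,0,0,-0.05,0,-1,0,0,-0.06,0,-1,0,0,-0.06,0,-1,0,0,-0.05,0,-1,-0.0129,-0.0192,0,0,-1,-0.0258,-0.0384,0,0,-1,-0.0258,-0.0384,0,0,-1,-0.0258,-0.0384,0,0,-1,-0.0258,-0.0384,0,0,-1,-0.0129,-0.0192,0,0,-1,0,0,0,-0.16])

```text
time: 7.78
position: [0.6726, -0.0574, 0.2416]
tool_rot: [0.823, -0.567, -0.001, -0.0]
ft_force: [-0.6, -0.4, -1.9]
grip_width: 0.0511
grip_force: 30.1
```

>>> arm_command(deltas=[-1,0,0,0,-0.175,-1,0,0,0,-0.175,-1,0,0,0,-0.175,-1,0,0,0,-0.175,-1,0,0,0,-0.175,-1,0,0,0,-0.175,-1,0,0,0,0,-1,0,0,0,0])

```text
time: 8.78
position: [0.6716, -0.0595, 0.2425]
tool_rot: [0.997, -0.083, -0.0, -0.0]
ft_force: [0.2, 0.6, -2.4]
grip_width: 0.0509
grip_force: 30.1
```

```bash
python3 - <<'E'
from w import *
s,M,phi=state();i,d,p=cam("wrist");np.savez("pics/w2",i=i,d=d,T=p["camera_from_world"])
print(proj(p,(.598,-.048,.201)),proj(p,s["position"]))
save("w2.png",i,None,1.5)
E
```

```text
t 8.78 pos [ 0.6716 -0.0595  0.2425] phi -9.52 zax [-1.e-03  3.e-04 -1.e+00] F [ 0.19  0.65 -2.4 ] M [-0.061  0.235  0.035] w 0.0509 gf 30.1 q6 1.48
(np.float64(256.79326886866875), np.float64(297.89059681817537)) (np.float64(255.99056871311922), np.float64(240.75760738620937))
```

View pics/w2.png

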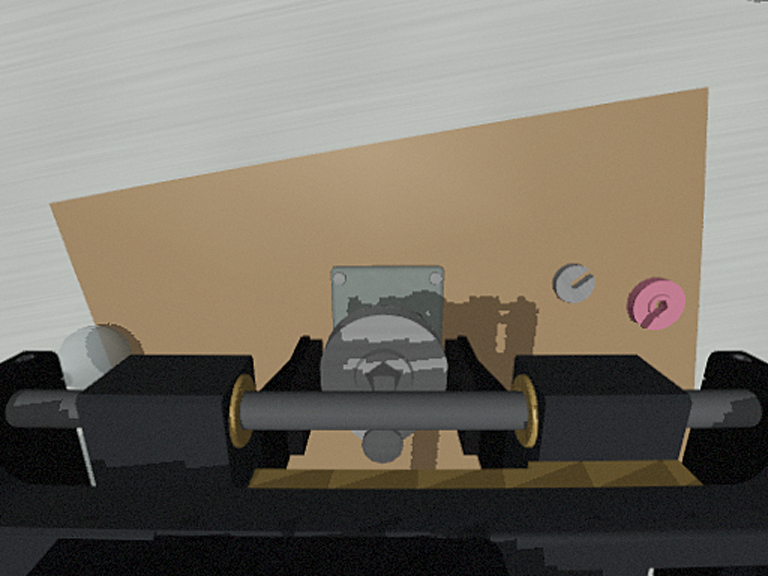

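The view shows the knob top at about (255,297) native px and the held disc with boss and bore at about (256,249). The guide rod hides the slot. The base's far edge is level in the image. I'll measure the knob using depth, the disc and the base yaw.

```bash
cat > k.py <<'E'
from w import *
def cloud(p,d):
    K=np.array(p["intrinsics"]);T=np.array(p["camera_from_world"])
    vv,uu=np.mgrid[0:384,0:512].astype(float)
    s=cv2.undistortPoints(np.stack([uu,vv],-1).reshape(-1,1,2),K,np.array([p["k1"],0,0,0,0.])).reshape(384,512,2)
    C=np.stack([s[...,0]*d,-s[...,1]*d,-d],-1)
    return (C-T[:3,3])@T[:3,:3]
E
python3 - <<'E'
from k import *
s,M,phi=state(False);p=imaging.camera_params("wrist");z=np.load("pics/w2.npz");i,d=z["i"],z["d"]
X=cloud(p,d)
def rel(P): return ((P-s["position"])@M).round(4)
m=np.zeros((384,512),np.uint8);m[275:320,225:285]=((abs(X[...,2]-.201)<.006)&(d>0))[275:320,225:285]
c=max(cv2.findContours(m,0,1)[0],key=cv2.contourArea);(u,v),r=cv2.minEnclosingCircle(c);zz=np.median(X[m>0][:,2])
C=onz(p,u,v,zz);print("knob",u,v,r,"z",zz,C.round(4),"diam",2*np.linalg.norm(onz(p,u+r,v,zz)-C),"rel tool",rel(C))
# held disc top: z ~ tcp+.010
zt=s["position"][2]+.010
m=np.zeros((384,512),np.uint8);m[195:262,200:312]=((abs(X[...,2]-zt)<.008)&(d>0))[195:262,200:312]
for v in range(212,262,5):
    x=np.flatnonzero(m[v]); 
    if len(x): print(v,x[0],x[-1],(x[0]+x[-1])/2,np.median(X[v][x][:,2]).round(4),[rel(onz(p,t,v,zt+.0))[1] for t in(x[0],x[-1])])
hsv=cv2.cvtColor(i,cv2.COLOR_RGB2HSV)
g=hsv[...,1].astype(int);E=[]
for u in range(226,292,6):
    col=g[165:195,u]; E.append(onz(p,u,165+np.argmax(col<60),.014)[:2])
l=cv2.fitLine(np.float32(E),cv2.DIST_HUBER,0,.001,.001).ravel();print("edge",np.degrees(np.arctan2(l[1],l[0])),"tool y ang",phi-90)
E
```

```text
knob 254.70333862304688 295.8426208496094 13.752236366271973 z 0.20111005433317675 [ 0.6004 -0.0467  0.2011] diam 0.023506355108074858 rel tool [-0.0724 -0.0009  0.0416]
212 232 279 255.5 0.2519 [np.float64(-0.0139), np.float64(0.0132)]
217 226 285 255.5 0.2521 [np.float64(-0.0175), np.float64(0.0168)]
222 222 289 255.5 0.2522 [np.float64(-0.0199), np.float64(0.0192)]
227 200 311 255.5 0.2519 [np.float64(-0.0329), np.float64(0.0323)]
232 200 311 255.5 0.2524 [np.float64(-0.0331), np.float64(0.0325)]
237 202 309 255.5 0.2529 [np.float64(-0.0321), np.float64(0.0315)]
242 211 300 255.5 0.2526 [np.float64(-0.0269), np.float64(0.0263)]
247 211 300 255.5 0.2527 [np.float64(-0.0271), np.float64(0.0265)]
252 212 299 255.5 0.2526 [np.float64(-0.0266), np.float64(0.026)]
257 212 299 255.5 0.2528 [np.float64(-0.0268), np.float64(0.0262)]
edge 80.541275 tool y ang -99.49186057816488
```

>>> arm_command(deltas=[-1,0,-0.0006,0.015,0,-1,0,0,0.03,0,-1,0,0,0.017,0,-1,0,0,0.006,0,-1,-0.01,0,0,0,-1,-0.01,0,0,0,-1,-0.01,0,0,0,-1,-0.004,0,0,0,-1,0,0,0,0,-1,0,0,0,0])

```text
time: 10.07
position: [0.6388, -0.0536, 0.1753]
tool_rot: [0.997, -0.082, 0.0, 0.0]
ft_force: [-0.5, 0.5, -2.2]
grip_width: 0.0509
grip_force: 30.1
```

```bash
python3 - <<'E'
from k import *
# disc x in tool from w2 (taken at TCP .6716,-.0595,.2425, phi -9.52)
z=np.load("pics/w2.npz");i,d=z["i"],z["d"];p=imaging.camera_params("wrist");p["camera_from_world"]=z["T"]
a=np.radians(-9.52);P0=np.array([.6716,-.0595,.2425]);ex=np.array([np.cos(a),np.sin(a),0]);ey=np.array([np.sin(a),-np.cos(a),0])
X=cloud(p,d)
for v in(212,217,222):
    m=(abs(X[v,205:307,2]-.2525)<.006)&(d[v,205:307]>0);x=np.flatnonzero(m)+205;L=onz(p,x[0]-.5,v,.2525)-P0;Rr=onz(p,x[-1]+.5,v,.2525)-P0
    h=(L-Rr)@ey/2;print("disc centre x",(L@ex+Rr@ex)/2-np.sqrt(.026**2-h*h))
s,M,phi=state();K=np.array([.6004,-.0467,.2011]);print("stem rel tool",((K-s["position"])@M).round(4))
i,d,p=cam("wrist");np.savez("pics/w3",i=i,d=d,T=p["camera_from_world"]);save("w3.png",i,(130,180,380,340),3)
E
```

```text
disc centre x 0.0006889761284532697
disc centre x 0.000556579064354995
disc centre x 0.0002012843477921869
t 10.07 pos [ 0.6388 -0.0536  0.1753] phi -9.38 zax [ 9.e-04 -2.e-04 -1.e+00] F [-0.5   0.54 -2.18] M [-0.04   0.189  0.027] w 0.0509 gf 30.1 q6 1.48
stem rel tool [-0.039  -0.0005 -0.0259]
```

View pics/w3.png

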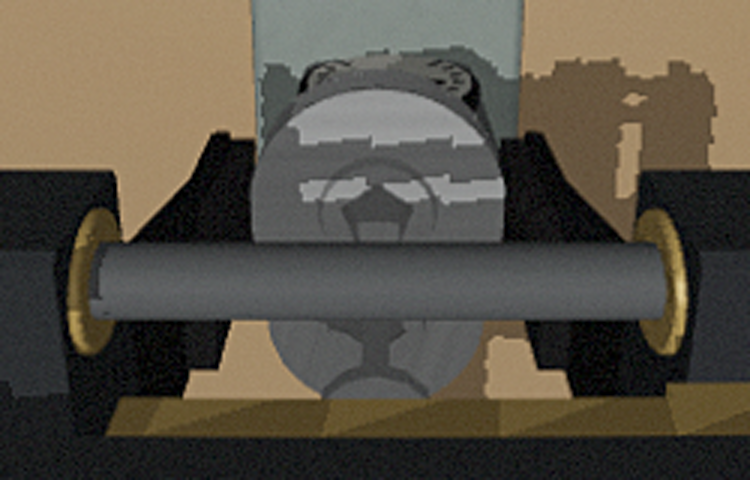

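The slot mouth at crop (378,345) sits right in front of the knob at crop (376,385), so they are aligned. I'm sliding on gently.

>>> arm_command(deltas=[-1,-0.004,0,0,0,-1,-0.003,0,0,0,-1,-0.003,0,0,0,-1,0,0,0,0])

```text
time: 10.62
position: [0.6282, -0.0518, 0.1751]
tool_rot: [0.997, -0.082, -0.0, -0.0]
ft_force: [0.1, 0.2, -2.3]
grip_width: 0.0506
grip_force: 30.1
```

>>> arm_command(deltas=[-1,-0.0025,0,0,0,-1,-0.0025,0,0,0,-1,-0.0025,0,0,0,-1,0,0,0,0])

```text
time: 11.12
position: [0.6209, -0.0505, 0.1751]
tool_rot: [0.997, -0.082, -0.0, -0.0]
ft_force: [0.5, 0.1, -1.6]
grip_width: 0.0512
grip_force: 30.1
```

>>> arm_command(deltas=[-1,-0.003,0,0,0,-1,-0.003,0,0,0,-1,-0.003,0,0,0,-1,0,0,0,0])

```text
time: 11.62
position: [0.6119, -0.0491, 0.1751]
tool_rot: [0.997, -0.082, -0.0, -0.0]
ft_force: [-0.0, 0.0, -1.9]
grip_width: 0.051
grip_force: 30.1
```

>>> arm_command(deltas=[-1,-0.003,0,0,0,-1,-0.003,0,0,0,-1,-0.003,0,0,0,-1,0,0,0,0])

```text
time: 12.12
position: [0.603, -0.0476, 0.1751]
tool_rot: [0.997, -0.082, -0.0, -0.0]
ft_force: [0.0, -0.5, -1.5]
grip_width: 0.0512
grip_force: 30.1
```

```bash
python3 - <<'E'
from w import *
s,M,phi=state();K=np.array([.6004,-.0467,.2011]);print("stem rel tool",((K-s["position"])@M).round(4))
E
```

```text
t 12.12 pos [ 0.603  -0.0476  0.1751] phi -9.38 zax [-3.e-04  1.e-04 -1.e+00] F [ 0.05 -0.48 -1.5 ] M [-0.013  0.186 -0.053] w 0.0512 gf 30.1 q6 1.47
stem rel tool [-0.0027 -0.0005 -0.026 ]
```

>>> arm_command(deltas=[-1,-0.0016,0,0,0,-1,-0.0016,0,0,0,-1,0,0,0,0])

```text
time: 12.5
position: [0.6001, -0.0471, 0.175]
tool_rot: [0.997, -0.082, -0.0, -0.0]
ft_force: [0.8, 0.9, -1.2]
grip_width: 0.051
grip_force: 30.1
```

>>> arm_command(deltas=[-1,0,0,0.003,0,-1,0,0,0.003,0,-1,0,0,0.0015,0,-1,0,0,0,0])

```text
time: 13.0
position: [0.6, -0.047, 0.1672]
tool_rot: [0.997, -0.082, -0.0, -0.0]
ft_force: [-0.1, -0.6, -0.9]
grip_width: 0.0509
grip_force: 30.1
```

>>> arm_command(deltas=[-1,0,0,0.0005,0,-1,0,0,0.0005,0,-1,0,0,0,0])

```text
time: 13.38
position: [0.6001, -0.047, 0.1666]
tool_rot: [0.997, -0.082, -0.0, -0.0]
ft_force: [0.1, 0.7, -1.2]
grip_width: 0.0506
grip_force: 30.2
```

>>> arm_command(deltas=[-1,0,0,0.0005,0,-1,0,0,0.0005,0,-1,0,0,0,0,-1,0,0,0,0])

```text
time: 13.88
position: [0.6001, -0.0471, 0.1656]
tool_rot: [0.997, -0.082, -0.0, -0.0]
ft_force: [-1.1, 1.7, 0.0]
grip_width: 0.0509
grip_force: 30.2
```

>>> arm_command(deltas=[-1,0,0,0.0005,0,-1,0,0,0.0005,0,-1,0,0,0,0,-1,0,0,0,0])

```text
time: 14.38
position: [0.6002, -0.0471, 0.1646]
tool_rot: [0.997, -0.082, -0.0, -0.0]
ft_force: [-2.0, 1.6, 0.7]
grip_width: 0.0507
grip_force: 30.2
```

The mass is nested with about 2.4 N of contact. Before turning, I'll check the upper mass's slot angle in the first pictures.

```bash
python3 - <<'E'
from w import *
z=np.load("pics/top.npz");i=z["i"];p=imaging.camera_params("top")
print("carrier centre px",proj(p,(.6004,-.0467,.163)))
save("c2.png",i,(255,152,297,188),16)
g=cv2.cvtColor(i,cv2.COLOR_RGB2GRAY)
C=np.array([.6004,-.0467,.163])
for r in(.015,.018,.021,.024):
    a=np.arange(30,135,5);uv=np.float32([proj(p,C+r*np.array([np.cos(t),np.sin(t),0])) for t in np.radians(a)])
    print(r,cv2.remap(g,uv[:,0],uv[:,1],1).ravel().tolist())
print(a.tolist())
E
```

```text
carrier centre px (np.float64(275.0799625884919), np.float64(169.21329970096977))
0.015 [86, 84, 84, 86, 85, 80, 67, 51, 54, 75, 87, 86, 85, 82, 79, 76, 75, 78, 78, 71, 61]
0.018 [92, 92, 93, 93, 94, 85, 63, 48, 52, 75, 97, 95, 94, 92, 90, 88, 89, 93, 92, 88, 90]
0.021 [93, 94, 95, 95, 94, 90, 73, 44, 60, 91, 94, 94, 93, 92, 93, 93, 93, 92, 91, 92, 93]
0.024 [84, 85, 80, 85, 98, 95, 69, 53, 61, 91, 94, 93, 94, 93, 93, 94, 94, 93, 92, 92, 92]
[30, 35, 40, 45, 50, 55, 60, 65, 70, 75, 80, 85, 90, 95, 100, 105, 110, 115, 120, 125, 130]
```

View pics/c2.png

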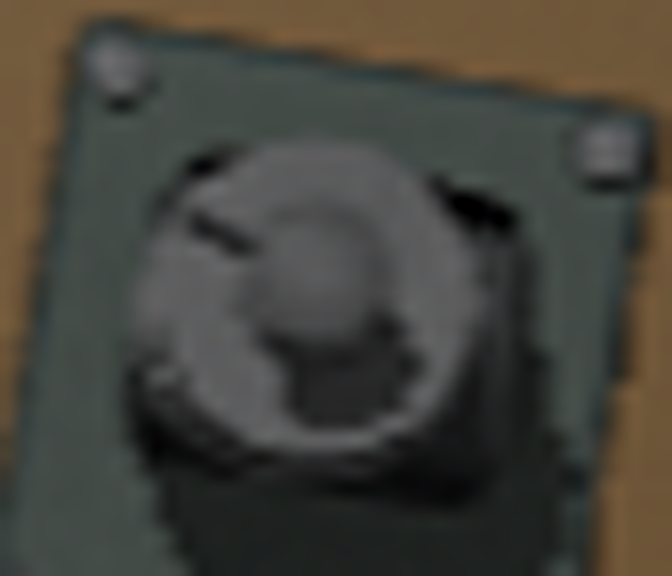

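The upper mass's slot, dark at crop (220,232), points at about 67° world, i.e. about 0.24 rad clockwise of the gauge's +y. I'm turning lightly so it isn't dragged.

>>> arm_command(deltas=[-1,0,0,-0.0006,0,-1,0,0,0,-0.1,-1,0,0,0,-0.1,-1,0,0,0,-0.1,-1,0,0,0,-0.1,-1,0,0,0,0])

```text
time: 15.12
position: [0.5999, -0.0464, 0.165]
tool_rot: [0.993, 0.117, -0.0, -0.001]
ft_force: [-2.3, 3.6, 1.0]
grip_width: 0.051
grip_force: 30.2
```

>>> arm_command(deltas=[-1,0,0,0,-0.1,-1,0,0,0,-0.1,-1,0,0,0,-0.1,-1,0,0,0,-0.1,-1,0,0,0,0])

```text
time: 15.75
position: [0.5992, -0.0459, 0.1648]
tool_rot: [0.95, 0.312, -0.001, -0.001]
ft_force: [-2.0, 5.3, 0.8]
grip_width: 0.0508
grip_force: 30.2
```

>>> arm_command(deltas=[-1,0.0004,-0.001,0,0,-1,0,0,0,0])

```text
time: 16.0
position: [0.5993, -0.0457, 0.1649]
tool_rot: [0.95, 0.312, -0.001, -0.001]
ft_force: [-2.1, 4.7, -0.1]
grip_width: 0.0512
grip_force: 30.2
```

```bash
python3 - <<'E'
from w import *
state()
E
```

```text
t 16.0 pos [ 0.5993 -0.0457  0.1649] phi 36.41 zax [-1.4e-03  6.0e-04 -1.0e+00] F [-2.06  4.68 -0.09] M [ 0.61   0.616 -0.043] w 0.0512 gf 30.2 q6 0.67
```

>>> arm_command(deltas=[-1,0.0004,-0.001,0,0,-1,0,0,0,0,-1,0,0,0,0])

```text
time: 16.38
position: [0.5994, -0.0454, 0.1651]
tool_rot: [0.95, 0.313, -0.0, 0.0]
ft_force: [-3.0, 1.4, -0.1]
grip_width: 0.0508
grip_force: 30.2
```

>>> arm_command(deltas=[-1,-0.0007,-0.0006,0,0,-1,0,0,0,0,-1,0,0,0,0])

```text
time: 16.75
position: [0.5992, -0.0453, 0.1653]
tool_rot: [0.95, 0.313, 0.0, 0.0]
ft_force: [-1.2, 1.8, -0.1]
grip_width: 0.0508
grip_force: 30.2
```

Continue the turn in small portions.

>>> arm_command(deltas=[-1,0,0,0,-0.1,-1,0,0,0,-0.1,-1,0,0,0,-0.1,-1,0,0,0,0])

```text
time: 17.25
position: [0.5988, -0.0448, 0.1652]
tool_rot: [0.893, 0.451, 0.0, -0.0]
ft_force: [-1.5, 3.0, 0.4]
grip_width: 0.051
grip_force: 30.2
```

```bash
python3 - <<'E'
from w import *
state()
E
```

```text
t 17.25 pos [ 0.5988 -0.0448  0.1652] phi 53.58 zax [ 2.e-04  2.e-04 -1.e+00] F [-1.47  2.98  0.41] M [ 0.312  0.42  -0.035] w 0.051 gf 30.2 q6 0.37
```

>>> arm_command(deltas=[-1,0.0006,-0.0008,0,-0.08,-1,0,0,0,-0.08,-1,0,0,0,-0.08,-1,0,0,0,0])

```text
time: 17.75
position: [0.5984, -0.0443, 0.1652]
tool_rot: [0.833, 0.554, -0.0, 0.0]
ft_force: [-2.1, 1.3, -0.3]
grip_width: 0.0506
grip_force: 30.2
```

>>> arm_command(deltas=[-1,0.0003,-0.0003,0,-0.07,-1,0,0,0,-0.07,-1,0,0,0,-0.07,-1,0,0,0,0,-1,0,0,0,0])

```text
time: 18.38
position: [0.598, -0.0439, 0.1651]
tool_rot: [0.77, 0.638, -0.0, -0.0]
ft_force: [-2.8, 0.9, -0.7]
grip_width: 0.0512
grip_force: 30.2
```

```bash
python3 - <<'E'
from w import *
state()
E
```

```text
t 18.38 pos [ 0.598  -0.0439  0.1651] phi 79.32 zax [-7.e-04 -4.e-04 -1.e+00] F [-2.77  0.92 -0.73] M [-0.052  0.627 -0.036] w 0.0512 gf 30.2 q6 -0.07
```

>>> arm_command(deltas=[-1,0,-0.0008,0.0003,0,-1,0,0,0,0,-1,0,0,0,0])

```text
time: 18.75
position: [0.5979, -0.0438, 0.165]
tool_rot: [0.769, 0.639, 0.0, 0.0]
ft_force: [-2.1, 0.3, 0.9]
grip_width: 0.0508
grip_force: 30.2
```

>>> arm_command(deltas=[0.4,0,0,0,0,0.4,0,0,0,0,0.4,0,0,0,0,0.4,0,0,0,0])

```text
time: 19.25
position: [0.5978, -0.0436, 0.165]
tool_rot: [0.769, 0.639, 0.0, 0.0]
ft_force: [-0.2, -0.5, -0.0]
grip_width: 0.0608
grip_force: 0.0
```

>>> arm_command(deltas=[0.4,0,0,-0.01,0,0.4,0,0,-0.03,0,0.4,0,0,-0.04,0,0.4,0,0,-0.03,0,0.4,0,0,-0.01,0,0.4,0,0,0,0])

```text
time: 20.0
position: [0.5975, -0.0435, 0.2853]
tool_rot: [0.769, 0.639, 0.0, 0.0]
ft_force: [1.0, 0.3, -0.4]
grip_width: 0.0611
grip_force: 0.0
```

```bash
python3 - <<'E'
from k import *
s,M,phi=state();i,d,p=cam("wrist");np.savez("pics/w4",i=i,d=d,T=p["camera_from_world"])
u,v=map(int,proj(p,(.6,-.046,.176)));print(u,v);X=cloud(p,d)
K=np.array([.6004,-.0467,0])
rr=np.hypot(X[...,0]-K[0],X[...,1]-K[1]);
for lo,hi in((.0,.008),(.0145,.0165),(.017,.024)):
    for side in(0,1):
        m=(rr>lo)&(rr<hi)&(X[...,2]>.15)&((X[...,1]>K[1])==side);print(lo,hi,side,m.sum(),np.percentile(X[m][:,2],[10,50,90]).round(4) if m.any() else 0)
save("w4.png",i,(u-60,v-45,u+60,v+45),6)
E
```

```text
t 20.0 pos [ 0.5975 -0.0435  0.2853] phi 79.43 zax [ 1.e-03 -3.e-04 -1.e+00] F [ 1.01  0.29 -0.45] M [-0.128  0.106  0.03 ] w 0.0611 gf 0.0 q6 -0.07
257 193
0.0 0.008 0 111 [0.199  0.1997 0.2005]
0.0 0.008 1 115 [0.1987 0.1999 0.2008]
0.0145 0.0165 0 33 [0.1744 0.1749 0.1758]
0.0145 0.0165 1 90 [0.1739 0.1746 0.1756]
0.017 0.024 0 305 [0.1739 0.1747 0.1756]
0.017 0.024 1 429 [0.1739 0.1747 0.1756]
```

View pics/w4.png

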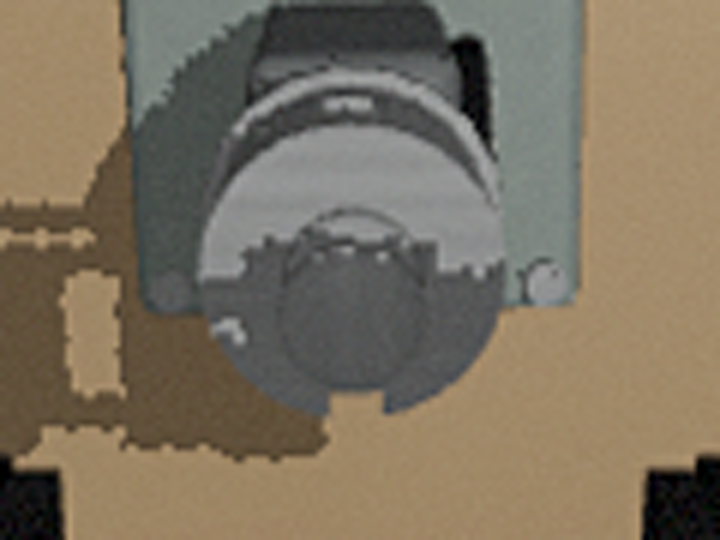

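The new mass's flat top is at 174.7 mm, which is exactly what full nesting plus the 1.3 mm plunger sag predicts. Its slot mouth, at crop (357,400), faces -y to within about 3°. I'll take one oblique look at the +y side to check the mass beneath.

>>> arm_command(deltas=[0.4,0.02,0,0,0,0.4,0.03,0,0,0,0.4,0.015,0,0,0,0.4,0,0,0,0,0.4,0,0,0,0])

```text
time: 20.68
position: [0.6092, 0.0201, 0.2844]
tool_rot: [0.769, 0.639, -0.0, -0.0]
ft_force: [1.0, -0.5, -0.2]
grip_width: 0.0606
grip_force: 0.0
```

```bash
python3 - <<'E'
from k import *
s,M,phi=state();i,d,p=cam("wrist")
# slot angle from w4
z=np.load("pics/w4.npz");q=dict(p);q["camera_from_world"]=z["T"];hs=cv2.cvtColor(z["i"],cv2.COLOR_RGB2HSV)[...,1]
C=np.array([.6004,-.0467,.1747])
for dc in((0,0),(.0005,.001),(-.001,.001)):
    c=C+np.array([*dc,0])
    for r in(.0225,.0245):
        a=np.arange(-135,-65,1.);uv=np.float32([proj(q,c+r*np.array([np.cos(t),np.sin(t),0])) for t in np.radians(a)])
        h=cv2.remap(hs,uv[:,0],uv[:,1],1).ravel();b=a[h>60];print("slot",dc,r,b.min(),b.max(),b.mean())
u,v=map(int,proj(p,(.6,-.02,.156)));print(u,v)
j=np.clip(i.astype(float)*1.8,0,255).astype(np.uint8);save("w5.png",j,(u-60,v-45,u+60,v+45),6)
E
```

```text
t 20.68 pos [0.6092 0.0201 0.2844] phi 79.44 zax [-8.e-04 -5.e-04 -1.e+00] F [ 1.   -0.51 -0.18] M [-0.098  0.064  0.001] w 0.0606 gf 0.0 q6 0.03
slot (0, 0) 0.0225 -116.0 -94.0 -105.0
slot (0, 0) 0.0245 -115.0 -66.0 -91.76315789473684
slot (0.0005, 0.001) 0.0225 -116.0 -95.0 -105.5
slot (0.0005, 0.001) 0.0245 -116.0 -95.0 -105.5
slot (-0.001, 0.001) 0.0225 -113.0 -91.0 -102.0
slot (-0.001, 0.001) 0.0245 -112.0 -91.0 -101.5
253 222
```

View pics/w5.png

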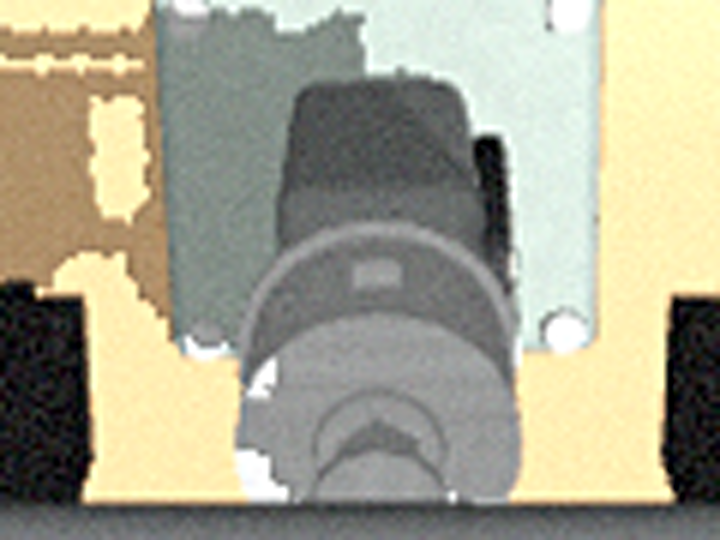

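The lighter notch at crop (378,275), against the stack centre at u≈380, is the upper mass's slot. It now faces the gauge's +y, opposite the new mass's slot. Everything is nested and clear, so I'm handing in.

```bash
python3 -c "
from rig import order
print(order.hand_in())"
```

```text
the job is handed in; nothing more can be done
None
```

The job is handed in: the large mass is nested fully home on the carrier with its slot facing -y to within a few degrees, though my turn dragged the upper mass beneath from about 14° off to facing +y; the wrist force stayed under about 7 N, and the arm never touched the small mass, bottle or flask.

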